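# Roll a vial up into the reader with a paddle

### The job

Take the paddle out of its stand and with its blade roll the amber vial gently along the track, over the crest, through the dip and up to the reader's sprung rubber pad; touch the vial only with the paddle. Keep it pressed against the pad with about 5 newtons for one and a half seconds, never hard (10 N or more could crack the glass), then ease off slowly so that the vial stays lying in the dip beyond the crest, and stand the paddle upright back in its stand. Leave the timer, the dish and the bottle where they are.

Things in the scene. Friction and masses are not known exactly. Their poses are not given: they have to be found in the camera images.
- track: fixed aluminium channel, grey floor, 243 long, 62 wide, walls 30 high, 54 wide inside. Origin on the worktop at mid-width. The vial is to roll along the track's +y; x is across. Floor height above worktop: 8 level from y = -125 (lip 4 higher there) to -45; rising evenly to 14 at the crest at y = 55; falling to 11.5 at the dip, y = 85; rising to 13 at the end, y = 118
- crest (a point): orange line across the floor at the crest, y = 55 of the track, 14 above the worktop; axes as the track
- track_end (a point): floor end at y = 118 of the track, 13 above the worktop. Behind it stands the fixed grey reader, 62 wide, 43 high. Its black rubber pad (34 wide, 14 to 38 above worktop) faces track -y; the pad's face is anywhere from 15 before to 1 beyond this point, different each time and not measured. Stiff spring: it gives 1 mm per 4 N, 7 mm travel
- vial: loose amber glass vial, 50 long, 28 in diameter, white cap 21 in diameter, about 50 g (35 to 70), lying across the track on its level start part. Origin on its axis, 25 from the bottom end; x along the vial to the cap. Rolls freely: back down the ramp if not held by the paddle; past the crest it rolls on by itself and settles in the dip, its front still 4 to 20 short of the pad
- paddle: loose paddle, 103 high, 90 g, standing upright in its stand. Origin at the middle of the blade's lower edge, z up to the handle. Blue blade 34 wide (x), 8 thick (y), 44 high; blue shoulder 42 x 20 from 42 to 48; white handle 24 wide (x), 16 thick (y), from 48 to 103. Grip the handle by its 16 mm thickness (closing along y)
- stand: fixed grey stand, foot plate 90 x 70 x 6, origin on the worktop under the middle of the slot. Slot 40 (x) by 14 (y), its floor 6 above the worktop, its rim 34 above the worktop; the paddle stands in it with its x along the stand's x (either way round)
- timer: loose lab timer with a green and a red key, 70x62x18; bystander, origin at the middle of its underside
- petri: loose clear petri dish, 60 in diameter, 15 high; bystander, origin at the middle of its underside
- bottle: loose open reagent bottle, 54 in diameter, 114 high; bystander, origin at the middle of its underside

How it is judged:
By the outcome, as a careful person would: the job done as asked, in the order asked, and still so for the second after the job is handed in, with the robot touching nothing.
It also fails if it takes over 72 s, if anything falls off the work surface, if the arm or the gripper's body presses on something with over 40 N, if the wrist force passes 120 N, or if a joint passes its speed limit or range.

### The arm

A 6-joint arm with a two-finger parallel gripper is mounted at the origin on a cart in front of the work surface, level with it; the furniture and walls round the work are solid. World frame = base frame: x ahead of the robot, y to its left, z up, the work surface at z = 0. Lengths are in m, angles in degrees, forces in N, time in s.
With the tool pointing down it reaches from about 0.3 to 0.75 m from the base axis. Payload 8.5 kg.
Tool frame: the origin (TCP) lies on the centre line of the jaws, within the pads' length; the fingertips stand 11 mm ahead of it and the grasp point (between the pads) lies 8 mm behind it; z points along the fingers, y is the line along which they close (so a half turn about z gives the same grasp; the last joint's range is limited). The gripper opens to 85 mm and grips with 20 to 120 N. Pads are 22 mm wide; open, the fingers measure 114 mm over their backs; the gripper's body (76 mm by 85 mm) begins 54 mm behind the grasp point. The pads swing forward as they close: fully open they stand 13 mm farther back than shut.
Start: joints at [63.352, 21.807, 74.336, -0, 83.858, -12.336], TCP at [0.136, 0.533, 0.212] pointing down, gripper open.
Joint ranges: [-178.18, 178.18], [-50.72, 133.34], [12.68, 142.11], [-81.47, 261.47], [9.98, 163.14], [-165.26, 165.26]. Speed limits (degrees/s): [136.94, 136.94, 180, 180, 180, 180].

### API

Orientations are given as a 3x3 rotation matrix whose columns are the frame's x, y, z axes.
In Python, from rig import env, vision, order gives the robot as it stands (env), with the cameras (vision) and the job (order).
- The arm moves only by the shell command python3 nudge.py [FORCE], which reads ROWS from standard input. ROWS is a JSON object whose key "segments" holds a list of rows, 1 to 10 of them, each of 5 numbers: dx, dy, dz in m, then a turn about the tool's z in degrees, then the finger opening in m; each row shifts and turns the commanded pose from where the row before left it, along the tool's axes as they then stand; what a row does not reach is not made up. A row lasts 1/10 s, in which the tool goes at most 0.05 m and 8.59 degrees, less where a joint would pass 70% of its speed; a pose out of reach is approached as far as the arm can. The fingers move at their own pace and stop on an object; FORCE is the grip in N (left out, the last holds). Time passes only in rows, so rows that do not move let the fingers close. It prints the time, the measured TCP pose, the force, the opening and the grip force at its end. Input that does not fit is refused with a message, and nothing moves.
- env.observe(): the state, without advancing time (a new reading comes with each control period).
- vision.get_image(name): name is "scene" or "top"; returns a dict with "pixels" (384x512x3 uint8, red, green, blue), "K" (3x3 intrinsics, pixels), "extrinsics" (4x4, takes a point from world to camera coordinates). Camera axes: x right, y down, z forward; pixel columns grow to the right and rows downward; lengths in m; the calibration is good to about 2 mm. A picture is of the moment at which its call begins. There is no depth.
- order.close_job(): hands the job in; it is judged then, once.
The state is a dict: "time_s": time; "q": joint angles; "qvel": joint speeds; "joint_efforts": joint torques, N m; "position": TCP position; "tool_rot": TCP orientation; "ft_force": force on the tool from outside, world axes, zero at the start; "wrist_torque": the same for the moment, N m; "grip_width": finger opening in m; "gripper_force": force on a finger pad.
Only numpy, scipy, OpenCV 4.12 (cv2) and the standard library are available. Lean on these libraries where they do the work, as an engineer would, in place of code of your own. Each camera call takes 0.05 s, during which the arm holds its last target. There are 200 camera calls.

## Working session

There is one attempt and no reset: what is moved stays moved. The work goes in short steps, Python scripts to look and compute and a shell command to move; the robot and the scene stay as the last step left them, time stands still between calls to the robot, and variables do not carry over. Pictures are saved under pics/ and viewed, at most 10 in all, crops included, and the job is handed in when it is done.

```bash
ls; mkdir -p pics; python3 - <<'E'
from rig import env, vision, order
import cv2,json
import numpy as np
for n in("scene","top"):
    d=vision.get_image(n); cv2.imwrite(f"pics/{n}0.png",d["pixels"][...,::-1]); np.savez(f"{n}.npz",**{k:d[k] for k in("pixels","K","extrinsics")})
    print(n,np.round(d["K"],1).tolist(),np.round(d["extrinsics"],3).tolist())
o=env.observe();print({k:np.round(v,3).tolist() for k,v in o.items()})
E
```

```text
nudge.py
pics
rig.py
scene [[459.3, 0.0, 250.1], [0.0, 459.3, 185.5], [0.0, 0.0, 1.0]] [[0.754, -0.657, 0.006, -0.296], [-0.263, -0.309, -0.914, 0.227], [0.603, 0.687, -0.406, 0.771], [0.0, 0.0, 0.0, 1.0]]
top [[452.7, 0.0, 255.2], [0.0, 452.7, 193.0], [0.0, 0.0, 1.0]] [[-0.007, -1.0, -0.009, 0.146], [-0.983, 0.008, -0.183, 0.539], [0.183, 0.008, -0.983, 1.066], [0.0, 0.0, 0.0, 1.0]]
{'time_s': 0.1, 'q': [63.353, 21.836, 74.379, 0.001, 83.858, -12.337], 'qvel': [0.028, -0.088, -0.166, 0.033, 0.015, 0.058], 'joint_efforts': [0.004, -44.922, -23.166, -0.0, 0.004, 0.0], 'position': [0.136, 0.533, 0.211], 'tool_rot': [[-0.969, 0.247, -0.001], [0.247, 0.969, -0.001], [0.0, -0.001, -1.0]], 'ft_force': [-0.312, -0.304, -0.239], 'wrist_torque': [-0.033, 0.019, -0.029], 'gripper_force': 0.0, 'grip_width': 0.085}
```

View pics/scene0.png

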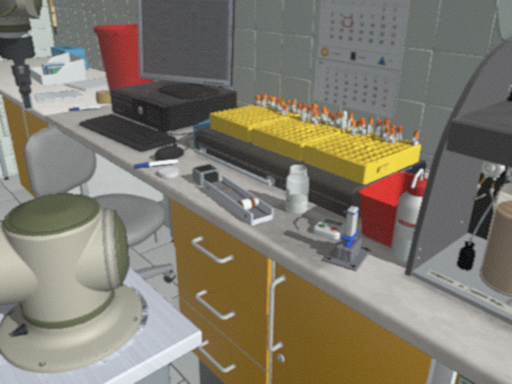

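View pics/top0.png

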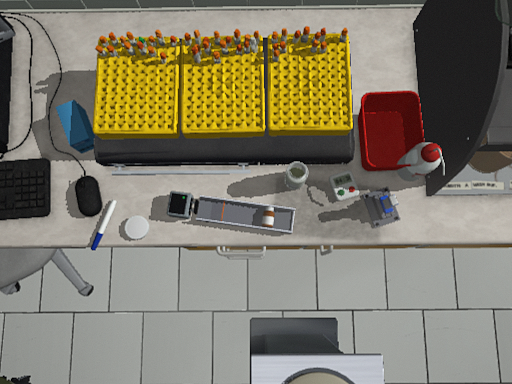

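The scene view shows the track at about (235,195), the reader at (205,175), the paddle and stand at (348,240) and the bottle at (297,188). In the top view the track runs from (295,220) to (195,210), the reader is at (180,205), the vial at (268,217), the crest line at about (222,212) and the paddle at (385,203). I'll zoom in on both.

```bash
python3 - <<'E'
import cv2,numpy as np
a=np.load("top.npz")["pixels"][...,::-1]; b=np.load("scene.npz")["pixels"][...,::-1]
A=cv2.resize(a[165:245,160:410],None,fx=3.2,fy=3.2,interpolation=cv2.INTER_CUBIC)
B=cv2.resize(b[155:275,185:385],None,fx=2.7,fy=2.7,interpolation=cv2.INTER_CUBIC)
c=np.zeros((600,800,3),np.uint8);c[:256,:800]=A;c[260:584,:540]=B
cv2.imwrite("pics/crop0.png",c)
E
```

```text
(no output)
```

View pics/crop0.png

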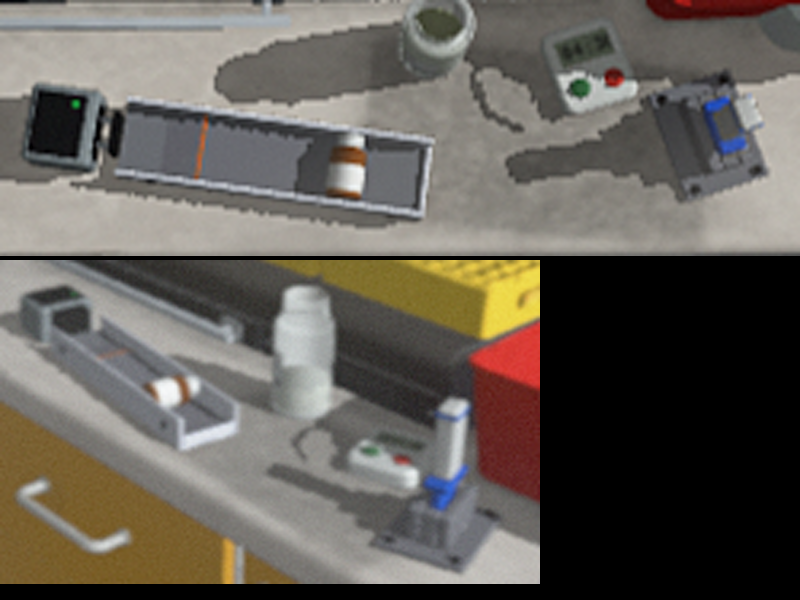

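The crop shows the track's outer corners in crop pixels at about (128,100), (433,138), (425,215) and (117,174). The crest line runs (206,118)-(198,178), the vial is at (347,165), the stand foot corners are at (655,95), (722,72), (768,172) and (690,198), and the handle top is at about (750,112). Next I'll measure these with code.

```bash
cat > h.py <<'E'
import numpy as np,cv2
def load(n):
    d=np.load(n+".npz");return d["pixels"],d["K"],d["extrinsics"]
def ray(n,p,D=None):
    _,K,E=D or load(n); R,t=E[:3,:3],E[:3,3]
    return -R.T@t, R.T@np.linalg.solve(K,[p[0],p[1],1])
def plane(n,p,z,D=None):
    c,d=ray(n,p,D); return c+d*(z-c[2])/d[2]
def tri(pt,ps):
    c1,d1=ray("top",pt);c2,d2=ray("scene",ps)
    s=np.linalg.lstsq(np.c_[d1,-d2],c2-c1,rcond=None)[0]
    a,b=c1+s[0]*d1,c2+s[1]*d2; return (a+b)/2,np.linalg.norm(a-b)
def blobs(img,lo,hi,box,mn=6):
    x0,y0,x1,y1=box; hsv=cv2.cvtColor(np.ascontiguousarray(img[y0:y1,x0:x1]),cv2.COLOR_RGB2HSV)
    m=cv2.inRange(hsv,lo,hi); n,l,s,c=cv2.connectedComponentsWithStats(m)
    out=[]
    for i in range(1,n):
        if s[i,4]>=mn:
            r=cv2.minAreaRect(np.argwhere(l==i)[:,::-1].astype(np.float32))
            out.append((s[i,4],np.round(c[i]+[x0,y0],1).tolist(),np.round(np.add(r[0],[x0,y0]),1).tolist(),np.round(r[1],1).tolist(),round(r[2],1),(s[i,:4]+[x0,y0,0,0]).tolist()))
    return out
E
python3 - <<'E'
from h import *
np.set_printoptions(precision=4,suppress=True)
C=lambda x,y:(160+x/3.2-.34,165+y/3.2-.34); S=lambda x,y:(185+x/2.7-.31,155+(y-260)/2.7-.31)
print("track rim z.03")
for p in [(128,100),(433,138),(425,215),(117,174)]: print(plane("top",C(*p),.030))
print("crest");[print(plane("top",C(*p),.014)) for p in [(206,118),(198,178)]]
print("foot");F=[plane("top",C(*p),.006) for p in [(655,95),(722,72),(768,172),(690,198)]];[print(f) for f in F];print(np.mean(F,0))
print("footscene");[print(plane("scene",S(*p),.006)) for p in [(374,543),(460,570),(497,515)]]
print("track front near corner tri",tri(C(425,215),S(180,428)),tri(C(433,138),S(237,405)))
for n,b in(("top",(365,185,410,235)),("scene",(335,195,370,270))):
    print(n,"blue",*blobs(load(n)[0],(105,110,60),(130,255,255),b),sep="\n ")
    print(n,"white",*blobs(load(n)[0],(0,0,165),(180,60,255),b),sep="\n ")
for n,b in(("top",(250,200,295,235)),("scene",(225,185,270,215)),("top",(215,195,230,225))):
    print(n,"amber",*blobs(load(n)[0],(3,120,60),(22,255,255),b,4),sep="\n ")
    print(n,"white",*blobs(load(n)[0],(0,0,190),(180,60,255),b),sep="\n ")
E
```

```text
track rim z.03
[0.5379 0.2821 0.03  ]
[0.5058 0.0435 0.03  ]
[0.4457 0.0511 0.03  ]
[0.4795 0.2898 0.03  ]
crest
[0.5257 0.222  0.014 ]
[0.4778 0.228  0.014 ]
foot
[ 0.5427 -0.1366  0.006 ]
[ 0.561  -0.1912  0.006 ]
[ 0.4801 -0.2227  0.006 ]
[ 0.4599 -0.16    0.006 ]
[ 0.5109 -0.1776  0.006 ]
footscene
[ 0.4533 -0.1564  0.006 ]
[ 0.4736 -0.2206  0.006 ]
[ 0.557  -0.1931  0.006 ]
track front near corner tri (array([0.4446, 0.052 , 0.0233]), np.float64(0.004554075431703161)) (array([0.5045, 0.0446, 0.0286]), np.float64(0.003863889621281598))
top
 blue
 (np.int32(82), [385.0, 204.0], [385.7, 203.8], [17.2, 8.8], 69.0, [380, 195, 13, 18])
top
 white
 (np.int32(796), [399.5, 214.4], [394.5, 211.5], [45.0, 29.0], 90.0, [380, 189, 30, 46])
scene
 blue
 (np.int32(113), [349.0, 239.4], [351.0, 239.5], [12.6, 16.4], 72.9, [342, 231, 16, 17])
scene
 white
 (np.int32(36), [353.4, 209.2], [353.0, 209.5], [5.0, 8.0], 90.0, [349, 207, 9, 6])
 (np.int32(89), [353.7, 223.9], [353.8, 224.0], [4.3, 22.5], 5.7, [351, 213, 7, 23])
 (np.int32(36), [336.8, 235.1], [337.0, 235.0], [8.0, 4.0], 90.0, [335, 23
[... 481 characters left out ...]
 202.8], [263.4, 203.2], [8.9, 2.7], 26.6, [260, 200, 9, 5])
 (np.int32(12), [271.2, 208.7], [271.2, 208.6], [3.6, 2.7], 26.6, [269, 207, 5, 4])
 (np.int32(19), [292.8, 220.0], [292.8, 220.0], [0.9, 18.1], 7.1, [292, 211, 3, 19])
 (np.int32(44), [270.2, 220.4], [270.0, 220.5], [7.0, 6.0], 90.0, [267, 217, 7, 8])
scene
 amber
 (np.int32(12), [252.6, 202.3], [252.7, 202.4], [7.6, 1.4], 74.1, [251, 199, 4, 8])
scene
 white
 (np.int32(19), [256.3, 200.6], [256.5, 200.5], [5.0, 3.0], 90.0, [255, 198, 4, 6])
 (np.int32(76), [246.8, 203.7], [247.0, 203.6], [9.9, 8.1], 74.1, [242, 199, 10, 11])
top
 amber
 (np.int32(24), [222.6, 210.0], [222.5, 210.5], [1.2, 19.2], 9.5, [221, 201, 4, 20])
top
 white
```

```bash
python3 - <<'E'
from h import *
np.set_printoptions(precision=4,suppress=True)
for v in(175,190,205,220):print(v,*blobs(load("top")[0],(0,0,v),(180,60,255),(386,192,402,208)),sep="\n ")
print(cv2.cvtColor(load("top")[0],cv2.COLOR_RGB2GRAY)[192:210,378:402])
print("handle",tri((394.,199.7),(353.4,209.2)), plane("top",(394.,199.7),.109),plane("scene",(353.4,209.2),.109))
print("shoulder", plane("top",(385.7,203.8),.054),plane("scene",(351,239),.05))
print("vial band",tri((268.7,212.8),(252.7,202.4)))
# vial body seen from top rows 207..226
print("vial",plane("top",(268.5,217),.022),plane("top",(268.6,212.8),.03),plane("top",(268.2,225.5),.03))
E
```

```text
175
 (np.int32(133), [396.9, 198.6], [395.5, 199.5], [15.0, 11.0], 90.0, [390, 192, 12, 16])
190
 (np.int32(8), [393.6, 192.1], [394.0, 192.5], [1.0, 6.0], 90.0, [391, 192, 7, 2])
 (np.int32(6), [394.5, 196.0], [394.5, 196.0], [2.0, 1.0], 90.0, [394, 195, 2, 3])
 (np.int32(6), [396.3, 200.8], [396.5, 200.5], [3.0, 1.0], 90.0, [396, 199, 2, 4])
205
220
[[106 109 109 106  82  72  80  94 111 100  79 108 176 189 185 185 186 186
  185 184 181 179 177 178]
 [106  99  86 100  94  75 104 107 108 110 105 108 148 188 183 182 180 179
  178 179 178 179 177 177]
 [ 98  96  86 100  91  72 105 101 105 121 104  96 124 169 151 161 164 177
  177 177 177 178 178 174]
 [ 73 105 107 109 106  79  75  83  88 112 101  93 114 144 135 161 171 188
  173 176 175 174 172 173]
 [ 79 104  95  94  91  79  69  72  75  77  78 104 153 161 167 176 192 211
  174 176 177 174 177 177]
 [ 88  83  66  78  73  75  78  81  78  68  59 118 171 174 171 175 189 195
  147 177 176 178 177 174]
 [ 94  47  52  81  79  79  79  76  77  71  59  95 152 175 172 176 179 174
  160 176 177 176 178 179]
 [ 83  51  48  65  68  74  77  76  75  
[... 717 characters left out ...]
  81  83  92  93 102 150
  191 183 182 181 182 181]
 [ 64  71  69  65  52  53  64  76  82  81  85  88  88  96 110 107 103 124
  177 184 181 183 180 180]
 [ 61  72  69  71  60  55  58  71  85  85  84  91  89  94 102 108 103 119
  167 186 183 181 183 184]
 [ 59  69  71  72  67  49  60  76  85  86  85  88  86  84  88 104 105 110
  147 189 185 183 183 183]]
handle (array([ 0.5094, -0.1785,  0.111 ]), np.float64(0.0030117721299725195)) [ 0.5109 -0.1803  0.109 ] [ 0.511  -0.1757  0.109 ]
shoulder [ 0.5102 -0.1761  0.054 ] [ 0.4988 -0.1862  0.05  ]
vial band (array([0.4951, 0.1087, 0.0232]), np.float64(0.0010454464594783085))
vial [0.4842 0.1097 0.022 ] [0.4937 0.1095 0.03  ] [0.4619 0.1108 0.03  ]
```

```bash
echo '{"segments":[[-0.0316, -0.0351, 0, 0, 0.085], [-0.0316, -0.0351, 0, 0, 0.085], [-0.0316, -0.0351, 0, 0, 0.085], [-0.0316, -0.0351, 0, 0, 0.085], [-0.0316, -0.0351, 0, 0, 0.085], [-0.0316, -0.0351, 0, 0, 0.085], [-0.0316, -0.0351, 0, 0, 0.085], [-0.0316, -0.0351, 0, 0, 0.085], [-0.0316, -0.0351, 0, 0, 0.085], [-0.0316, -0.0351, 0, 0, 0.085]]}' | python3 nudge.py 40
echo '{"segments":[[-0.0316, -0.0351, 0, 0, 0.085], [-0.0316, -0.0351, 0, 0, 0.085], [-0.0316, -0.0351, 0, 0, 0.085], [-0.0316, -0.0351, 0, 0, 0.085], [-0.0316, -0.0351, 0, 0, 0.085], [-0.0316, -0.0351, 0, 0, 0.085], [-0.0316, -0.0351, 0, 0, 0.085], [0, 0, 0, -8.1, 0.085], [0, 0, 0, -8.1, 0.085], [0, 0, 0, -8.1, 0.085]]}' | python3 nudge.py
echo '{"segments":[[0, 0, 0, -8.1, 0.06], [0, 0, 0, 0, 0.06]]}' | python3 nudge.py
```

```text
time_s: 1.1
position: [0.3557, 0.1128, 0.2115]
tool_rot: [[-0.969, 0.247, 0.0], [0.247, 0.969, 0.0], [-0.0, 0.0, -1.0]]
ft_force: [0.1, 1.2, -0.2]
grip_width: 0.0848
gripper_force: 0.0
time_s: 2.1
position: [0.5089, -0.1784, 0.2109]
tool_rot: [[-0.984, -0.179, -0.001], [-0.179, 0.984, 0.001], [0.001, 0.001, -1.0]]
ft_force: [-0.1, 0.0, 0.2]
grip_width: 0.0855
gripper_force: 0.0
time_s: 2.3
position: [0.5088, -0.178, 0.2112]
tool_rot: [[-0.95, -0.312, -0.001], [-0.312, 0.95, 0.0], [0.001, 0.001, -1.0]]
ft_force: [0.1, -0.5, 0.1]
grip_width: 0.0604
gripper_force: 0.0
```

```bash
echo '{"segments":[[0, 0, 0.045, 0, 0.06], [0, 0, 0.045, 0, 0.06], [0, 0, 0.044, 0, 0.06], [0, 0, 0, 0, 0.06], [0, 0, 0, 0, 0.03]]}' | python3 nudge.py 25
echo '{"segments":[[0, 0, 0, 0, 0.005], [0, 0, 0, 0, 0.005], [0, 0, 0, 0, 0.005], [0, 0, 0, 0, 0.005]]}' | python3 nudge.py 25
python3 - <<'E'
from rig import env, vision, order
import cv2
from h import *
d=vision.get_image("scene")["pixels"];t=vision.get_image("top")["pixels"]
c=np.hstack([cv2.resize(d[180:275,310:390,::-1],(400,475)),cv2.resize(t[165:245,350:430,::-1],(400,475))])
cv2.imwrite("pics/g.png",c)
E
```

```text
time_s: 2.8
position: [0.5094, -0.1783, 0.0784]
tool_rot: [[-0.951, -0.308, -0.0], [-0.308, 0.951, 0.0], [0.0, 0.0, -1.0]]
ft_force: [1.0, -0.0, 0.9]
grip_width: 0.0468
gripper_force: 0.0
time_s: 3.2
position: [0.5099, -0.1784, 0.0797]
tool_rot: [[-0.951, -0.31, 0.003], [-0.31, 0.951, -0.002], [-0.003, -0.003, -1.0]]
ft_force: [-0.1, 1.4, 6.6]
grip_width: 0.0152
gripper_force: 26.2
```

View pics/g.png

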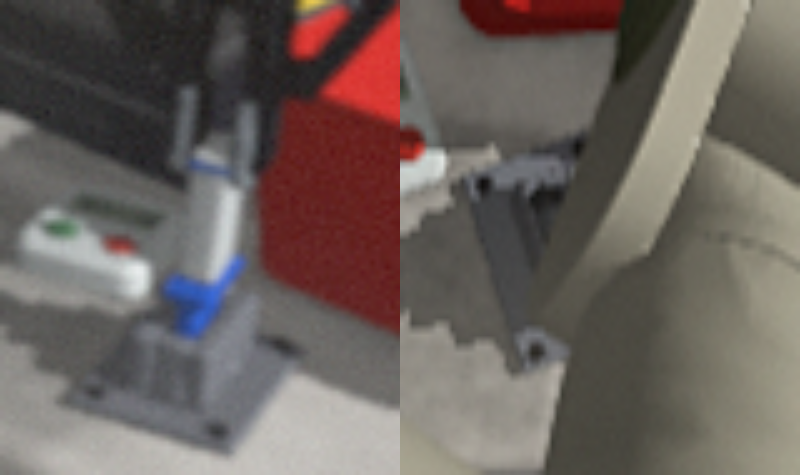

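```bash
python3 - <<'E'
from rig import env, vision, order
from h import *
o=env.observe();p=np.array(o["position"]);R=np.array(o["tool_rot"]);print(p,o["time_s"],o["ft_force"],o["grip_width"])
_,K,E=load("scene")
for n,q in dict(tcp=[0,0,0],tipL=[0,.009,.011],tipR=[0,-.009,.011],grasp=[0,0,-.008],body=[0,0,-.062]).items():
    c=E[:3,:3]@(p+R@q)+E[:3,3];u=K@c/c[2];print(n,u[:2].round(1),"crop",(5*(u[:2]-[310,180])).round(0))
E
```

```text
[ 0.50987042 -0.17836804  0.07966535] 3.3 [-0.60868053  2.08726406  6.94368222] 0.015390600929221725
tcp [352.7 222.9] crop [213. 214.]
tipL [347.9 226.5] crop [190. 233.]
tipR [356.5 228.8] crop [232. 244.]
grasp [353.1 219.3] crop [215. 197.]
body [355.6 194.9] crop [228.  75.]
```

```bash
echo '{"segments":[[0, 0, 0, 0, 0.005], [0, 0, -0.01, 0, 0.005], [0, 0, -0.02, 0, 0.005], [0, 0, -0.04, 0, 0.005], [0, 0, -0.04, 0, 0.005], [0, 0, 0, 0, 0.005]]}' | python3 nudge.py 60
python3 - <<'E'
from rig import env, vision, order
import cv2
from h import *
d=vision.get_image("scene")["pixels"];t=vision.get_image("top")["pixels"]
c=np.hstack([cv2.resize(d[160:255,310:390,::-1],(400,475)),cv2.resize(t[165:245,350:430,::-1],(400,475))])
cv2.imwrite("pics/g2.png",c)
o=env.observe();print(o["ft_force"],o["position"])
E
```

```text
time_s: 3.9
position: [0.5109, -0.1792, 0.1939]
tool_rot: [[-0.951, -0.31, 0.01], [-0.31, 0.951, -0.006], [-0.007, -0.009, -1.0]]
ft_force: [0.7, -0.5, -1.2]
grip_width: 0.0144
gripper_force: 59.6
[ 0.3497318   0.13052858 -0.78739125] [ 0.50903045 -0.17810948  0.18872571]
```

View pics/g2.png

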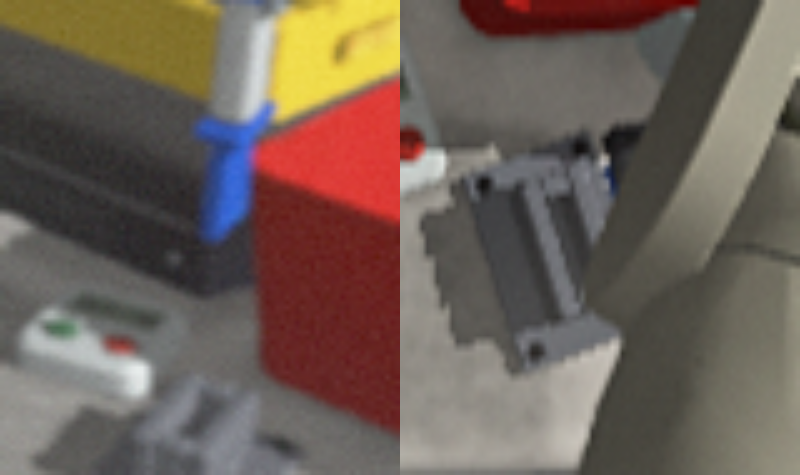

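The paddle is held upright and clear of the stand, with the blade bottom at about crop (222,237). Next I move it over the track, behind the vial.

```bash
echo '{"segments":[[-0.0083, 0.0415, 0, 0, 0.005], [-0.0083, 0.0415, 0, 0, 0.005], [-0.0083, 0.0415, 0, 0, 0.005], [-0.0083, 0.0415, 0, 0, 0.005], [-0.0083, 0.0415, 0, 0, 0.005], [-0.0083, 0.0415, 0, 0, 0.005], [0, 0, 0, 8.55, 0.005], [0, 0, 0, 8.55, 0.005], [0, 0, 0, 8.55, 0.005], [0, 0, 0, 0, 0.005]]}' | python3 nudge.py
cat > look.py <<'E'
from rig import env, vision, order
import cv2,sys
from h import *
out=[]
for n,b in(("top",(175,175,300,235)),("scene",(190,140,290,230))):
    g=vision.get_image(n);np.savez(n+"1.npz",**{k:g[k] for k in("pixels","K","extrinsics")})
    im=g["pixels"][b[1]:b[3],b[0]:b[2],::-1];out.append(cv2.resize(im,None,fx=600/(b[2]-b[0]),fy=600/(b[2]-b[0]),interpolation=cv2.INTER_CUBIC)[:290 if n=="top" else 540])
h=[cv2.resize(o,(0,0),fx=.66,fy=.66) for o in out]
H=max(x.shape[0] for x in h);h=[cv2.copyMakeBorder(x,0,H-x.shape[0],0,0,0) for x in h]
cv2.imwrite("pics/"+sys.argv[1],np.hstack(h))
o=env.observe();print({k:np.round(o[k],4).tolist() for k in("time_s","position","ft_force","tool_rot")})
_,K,E=load("scene1");p=np.array(o["position"]);R=np.array(o["tool_rot"])
for q in([0,0,.0737],[.017,0,.0737],[-.017,0,.0737]):
    c=E[:3,:3]@(p+R@q)+E[:3,3];u=K@c/c[2];print("blade bottom px",u[:2].round(1),"crop",((u[:2]-[190,140])*3.96+[396,0]).round(0))
E
python3 look.py t1.png
```

```text
time_s: 5.0
position: [0.4783, 0.0742, 0.1866]
tool_rot: [[-0.991, 0.133, -0.002], [0.133, 0.991, 0.0], [0.002, -0.0, -1.0]]
ft_force: [0.3, -0.9, 0.0]
grip_width: 0.0146
gripper_force: 59.6
{'time_s': 5.1, 'position': [0.4786, 0.0741, 0.1869], 'ft_force': [0.4466, -0.6136, -0.1632], 'tool_rot': [[-0.9918, 0.1277, -0.0017], [0.1277, 0.9918, 0.0001], [0.0017, -0.0001, -1.0]]}
blade bottom px [257.3 174.5] crop [663. 137.]
blade bottom px [251.2 176.1] crop [638. 143.]
blade bottom px [263.3 173. ] crop [686. 131.]
```

View pics/t1.png

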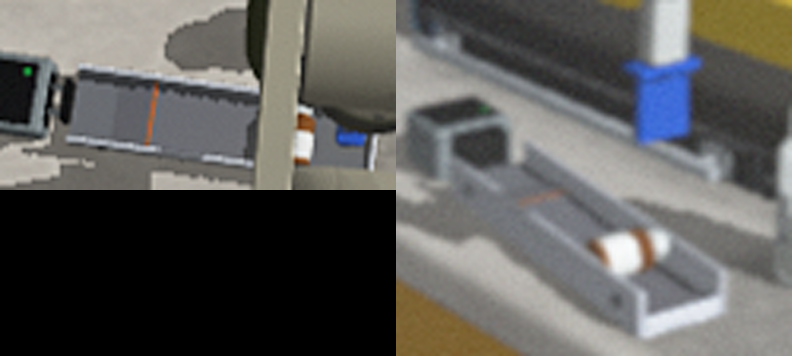

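```bash
echo '{"segments":[[0, 0, 0.035, 0, 0.005], [0, 0, 0.035, 0, 0.005], [0, 0, 0.02, 0, 0.005], [0, 0, 0.007, 0, 0.005], [0, 0, 0.004, 0, 0.005], [0, 0, 0, 0, 0.005]]}' | python3 nudge.py
python3 look.py t2.png
```

```text
time_s: 5.7
position: [0.4793, 0.074, 0.0869]
tool_rot: [[-0.991, 0.131, 0.001], [0.131, 0.991, -0.0], [-0.001, 0.0, -1.0]]
ft_force: [-0.4, 0.8, -0.8]
grip_width: 0.0141
gripper_force: 59.6
{'time_s': 5.8, 'position': [0.4796, 0.074, 0.0874], 'ft_force': [0.1661, 0.7504, -0.5916], 'tool_rot': [[-0.9914, 0.131, 0.0018], [0.131, 0.9914, -0.0002], [-0.0018, 0.0001, -1.0]]}
blade bottom px [257.2 212.6] crop [662. 287.]
blade bottom px [251.3 214.4] crop [639. 295.]
blade bottom px [263.  210.8] crop [685. 280.]
```

View pics/t2.png

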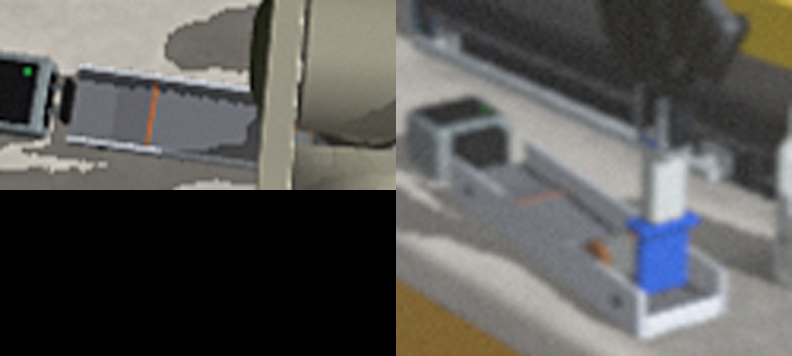

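```bash
echo '{"segments":[[0, 0.004, 0, 0, 0.005], [0, 0.004, 0, 0, 0.005], [0, 0.003, 0, 0, 0.005], [0, 0.002, 0, 0, 0.005], [0, 0.002, 0, 0, 0.005], [0, 0.002, 0, 0, 0.005], [0, 0.002, 0, 0, 0.005], [0, 0.002, 0, 0, 0.005], [0, 0.002, 0, 0, 0.005], [0, 0.002, 0, 0, 0.005]]}' | python3 nudge.py
echo '{"segments":[[0, 0.002, -0.0002, 0, 0.005], [0, 0.002, -0.0002, 0, 0.005], [0, 0.002, -0.0002, 0, 0.005], [0, 0.002, -0.0002, 0, 0.005], [0, 0.002, -0.0002, 0, 0.005], [0, 0.002, -0.0002, 0, 0.005], [0, 0.002, -0.0002, 0, 0.005], [0, 0.002, -0.0002, 0, 0.005], [0, 0.002, -0.0002, 0, 0.005], [0, 0.002, -0.0002, 0, 0.005]]}' | python3 nudge.py
```

```text
time_s: 6.8
position: [0.4823, 0.099, 0.0865]
tool_rot: [[-0.991, 0.132, -0.0], [0.132, 0.991, 0.0], [0.0, 0.0, -1.0]]
ft_force: [0.1, -0.8, -1.5]
grip_width: 0.0144
gripper_force: 59.6
time_s: 7.8
position: [0.4849, 0.1189, 0.0885]
tool_rot: [[-0.991, 0.132, -0.0], [0.132, 0.991, 0.0], [0.0, 0.0, -1.0]]
ft_force: [-0.5, -1.1, -0.6]
grip_width: 0.0139
gripper_force: 59.6
```

```bash
cat > am.py <<'E'
from rig import env, vision, order
from h import *
for n,b,z in(("scene",(195,165,275,215),.026),("top",(190,195,300,230),.032)):
    g=vision.get_image(n);D=(g["pixels"],g["K"],g["extrinsics"])
    for r in blobs(D[0],(3,110,60),(22,255,255),b,4):
        w=plane(n,r[1],z,D);d=w[:2]-[.4757,.0473]
        print(n,r[0],r[1],r[5],"track y",round((d@[.134,.991]-.125)*1000),"x",round(d@[.991,-.134]*1000))
o=env.observe();p=o["position"];d=np.array(p[:2])-[.4757,.0473]
print("t",o["time_s"],"blade y",round((d@[.134,.991]-.125)*1000,1),"x",round(d@[.991,-.134]*1000,1),"z",p[2],np.round(o["ft_force"],2))
E
python3 am.py
echo '{"segments":[[0, 0.002, -0.0001, 0, 0.005], [0, 0.002, -0.0001, 0, 0.005], [0, 0.002, -0.0001, 0, 0.005], [0, 0.002, -0.0001, 0, 0.005], [0, 0.002, -0.0001, 0, 0.005], [0, 0.002, -0.0001, 0, 0.005], [0, 0.002, -0.0001, 0, 0.005], [0, 0.002, -0.0001, 0, 0.005], [0, 0.002, -0.0001, 0, 0.005], [0, 0.002, -0.0001, 0, 0.005]]}' | python3 nudge.py
python3 am.py
```

```text
scene 6 [235.2, 198.5] [234, 197, 3, 4] track y -24 x -16
top 25 [222.6, 210.3] [221, 201, 4, 20] track y 53 x 1
t 7.9 blade y -52.8 x -0.4 z 0.08852134057164981 [ 0.83  0.64 -0.66]
time_s: 8.9
position: [0.4876, 0.1387, 0.0895]
tool_rot: [[-0.991, 0.132, -0.0], [0.132, 0.991, -0.0], [0.0, -0.0, -1.0]]
ft_force: [-0.0, 0.4, -0.8]
grip_width: 0.0138
gripper_force: 59.6
scene 8 [231.5, 195.5] [230, 194, 4, 4] track y -4 x -15
t 9.0 blade y -32.8 x -0.4 z 0.0895345478288958 [-0.26 -0.36 -1.08]
```

```bash
for i in 1; do echo '{"segments":[[0, 0.002, -0.0001, 0, 0.005], [0, 0.002, -0.0001, 0, 0.005], [0, 0.002, -0.0001, 0, 0.005], [0, 0.002, -0.0001, 0, 0.005], [0, 0.002, -0.0001, 0, 0.005], [0, 0.002, -0.0001, 0, 0.005], [0, 0.002, -0.0001, 0, 0.005], [0, 0.002, -0.0001, 0, 0.005], [0, 0.002, -0.0001, 0, 0.005], [0, 0.002, -0.0001, 0, 0.005]]}' | python3 nudge.py | grep -E "pos|ft"; done
echo '{"segments":[[0, 0.002, -0.0001, 0, 0.005], [0, 0.002, -0.0001, 0, 0.005], [0, 0.002, -0.0001, 0, 0.005], [0, 0.002, -0.0001, 0, 0.005], [0, 0.002, -0.0001, 0, 0.005], [0, 0.002, -0.0001, 0, 0.005], [0, 0.002, -0.0001, 0, 0.005], [0, 0.002, -0.0001, 0, 0.005], [0, 0.002, -0.0001, 0, 0.005], [0, 0.002, -0.0001, 0, 0.005]]}' | python3 nudge.py | grep -E "pos|ft"
echo '{"segments":[[0, 0.002, -0.0001, 0, 0.005], [0, 0.002, -0.0001, 0, 0.005], [0, 0.002, -0.0001, 0, 0.005], [0, 0.002, -0.0001, 0, 0.005], [0, 0.002, -0.0001, 0, 0.005], [0, 0.002, -0.0001, 0, 0.005], [0, 0.002, -0.0001, 0, 0.005], [0, 0.002, -0.0001, 0, 0.005], [0, 0.002, -0.0001, 0, 0.005], [0, 0.002, -0.0001, 0, 0.005]]}' | python3 nudge.py | grep -E "pos|ft"
python3 am.py
```

```text
position: [0.4902, 0.1585, 0.0905]
ft_force: [-0.0, -0.5, 0.0]
position: [0.4928, 0.1783, 0.0915]
ft_force: [-0.3, -0.2, -1.4]
position: [0.4955, 0.1982, 0.0925]
ft_force: [-0.5, -0.2, -1.2]
scene 9 [219.7, 186.9] [218, 185, 4, 5] track y 58 x -13
t 12.1 blade y 27.2 x -0.6 z 0.09255485459742327 [ 0.43  0.18 -0.77]
```

```bash
echo '{"segments":[[0, 0.001, 0, 0, 0.005], [0, 0.001, 0, 0, 0.005], [0, 0.001, 0, 0, 0.005], [0, 0.001, 0, 0, 0.005], [0, 0.001, 0, 0, 0.005], [0, 0.001, 0, 0, 0.005], [0, 0.001, 0, 0, 0.005], [0, 0.001, 0, 0, 0.005], [0, 0.001, 0, 0, 0.005], [0, 0.001, 0, 0, 0.005]]}' | python3 nudge.py | grep -E "pos|ft"
python3 am.py
echo '{"segments":[[0, 0.001, 0, 0, 0.005], [0, 0.001, 0, 0, 0.005], [0, 0.001, 0, 0, 0.005], [0, 0.001, 0, 0, 0.005], [0, 0.001, 0, 0, 0.005]]}' | python3 nudge.py | grep -E "pos|ft"
python3 am.py
```

```text
position: [0.4968, 0.208, 0.0926]
ft_force: [0.4, 0.1, -1.8]
scene 10 [217.7, 185.1] [216, 183, 4, 5] track y 71 x -12
t 13.2 blade y 37.1 x -0.6 z 0.09249917093777466 [ 0.08 -0.07 -0.78]
position: [0.4974, 0.213, 0.0925]
ft_force: [0.8, -0.5, -0.1]
scene 7 [209.0, 179.3] [208, 178, 3, 4] track y 118 x -13
top 19 [201.3, 215.9] [197, 215, 10, 3] track y 104 x -20
t 13.8 blade y 42.1 x -0.7 z 0.09252172762446775 [-0.7  -0.32 -1.39]
```

```bash
echo '{"segments":[[0, 0.003, 0, 0, 0.005], [0, 0.003, 0, 0, 0.005], [0, 0.003, 0, 0, 0.005], [0, 0.003, 0, 0, 0.005], [0, 0.002, 0, 0, 0.005], [0, 0, 0, 0, 0.005], [0, 0, 0, 0, 0.005], [0, 0, 0, 0, 0.005], [0, 0, 0, 0, 0.005], [0, 0, 0, 0, 0.005]]}' | python3 nudge.py | grep -E "pos|ft"
python3 am.py;  echo '{"segments":[[0, 0, 0, 0, 0.005], [0, 0, 0, 0, 0.005], [0, 0, 0, 0, 0.005], [0, 0, 0, 0, 0.005], [0, 0, 0, 0, 0.005]]}' | python3 nudge.py | grep -E "pos|ft"
python3 am.py; python3 look.py t3.png
```

```text
position: [0.4993, 0.2267, 0.0925]
ft_force: [1.0, -0.3, -0.1]
scene 7 [211.7, 181.3] [210, 180, 4, 4] track y 102 x -13
t 14.9 blade y 55.9 x -0.7 z 0.09253736028814943 [-0.01  0.49 -0.65]
position: [0.4993, 0.2268, 0.0925]
ft_force: [1.0, 0.5, -1.7]
scene 6 [212.0, 181.5] [211, 180, 3, 4] track y 100 x -13
t 15.5 blade y 56.0 x -0.7 z 0.09251446281083715 [ 0.13 -0.48 -0.67]
{'time_s': 15.6, 'position': [0.4993, 0.2267, 0.0925], 'ft_force': [-0.0751, -0.6662, -0.8705], 'tool_rot': [[-0.9913, 0.1316, 0.0], [0.1316, 0.9913, -0.0], [-0.0, -0.0, -1.0]]}
blade bottom px [224.3 188.6] crop [532. 192.]
blade bottom px [218.7 190. ] crop [510. 198.]
blade bottom px [229.8 187.2] crop [554. 187.]
```

View pics/t3.png

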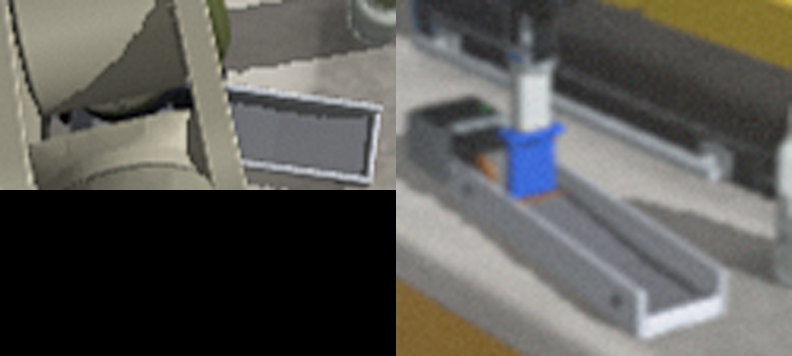

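The vial lies in the dip past the blade, with the amber at crop (485,165) and the crest line visible behind the blade. I'll advance slowly and stop on force.

```bash
cat > chk.py <<'E'
from rig import env, vision, order
import numpy as np,sys
o=env.observe();f=np.array(o["ft_force"][:2])@[.131,.991];d=np.array(o["position"][:2])-[.4757,.0473]
print("t",round(o["time_s"],2),"y",round((d@[.131,.991]-.125)*1000,2),"f",round(f,2),"grip",round(o["gripper_force"],1))
sys.exit(int(f<-2.2))
E
echo '{"segments":[[0, 0.001, 0, 0, 0.005], [0, 0.001, 0, 0, 0.005], [0, 0.001, 0, 0, 0.005], [0, 0.001, 0, 0, 0.005], [0, 0.001, 0, 0, 0.005], [0, 0.001, 0, 0, 0.005], [0, 0.001, 0, 0, 0.005], [0, 0.001, 0, 0, 0.005], [0, 0.001, 0, 0, 0.005], [0, 0.001, 0, 0, 0.005]]}' | python3 nudge.py >/dev/null; python3 chk.py &&
echo '{"segments":[[0, 0.0005, 0, 0, 0.005], [0, 0.0005, 0, 0, 0.005]]}' | python3 nudge.py >/dev/null; python3 chk.py &&
echo '{"segments":[[0, 0.0005, 0, 0, 0.005], [0, 0.0005, 0, 0, 0.005]]}' | python3 nudge.py >/dev/null && python3 chk.py &&
echo '{"segments":[[0, 0.0005, 0, 0, 0.005], [0, 0.0005, 0, 0, 0.005]]}' | python3 nudge.py >/dev/null && python3 chk.py &&
echo '{"segments":[[0, 0.0005, 0, 0, 0.005], [0, 0.0005, 0, 0, 0.005]]}' | python3 nudge.py >/dev/null && python3 chk.py &&
echo '{"segments":[[0, 0.0005, 0, 0, 0.005], [0, 0.0005, 0, 0, 0.005]]}' | python3 nudge.py >/dev/null && python3 chk.py &&
echo '{"segments":[[0, 0.0005, 0, 0, 0.005], [0, 0.0005, 0, 0, 0.005]]}' | python3 nudge.py >/dev/null && python3 chk.py &&
echo '{"segments":[[0, 0.0005, 0, 0, 0.005], [0, 0.0005, 0, 0, 0.005]]}' | python3 nudge.py >/dev/null && python3 chk.py
python3 am.py
```

```text
t 16.6 y 66.02 f 0.07 grip 59.6
t 16.8 y 66.94 f 0.4 grip 59.6
t 17.0 y 67.91 f -0.53 grip 59.6
t 17.2 y 68.92 f 0.26 grip 59.6
t 17.4 y 69.95 f 0.11 grip 59.6
t 17.6 y 70.94 f 0.4 grip 59.6
t 17.8 y 71.95 f -0.02 grip 59.6
t 18.0 y 72.95 f 0.19 grip 59.6
scene 5 [211.0, 181.0] [210, 180, 3, 3] track y 105 x -14
t 18.1 blade y 73.1 x -0.7 z 0.09252019599688162 [-0.25  1.33 -0.39]
```

```bash
echo '{"segments":[[0, 0.0005, 0, 0, 0.005], [0, 0.0005, 0, 0, 0.005]]}' | python3 nudge.py >/dev/null; python3 chk.py &&
echo '{"segments":[[0, 0.0005, 0, 0, 0.005], [0, 0.0005, 0, 0, 0.005]]}' | python3 nudge.py >/dev/null && python3 chk.py &&
echo '{"segments":[[0, 0.0005, 0, 0, 0.005], [0, 0.0005, 0, 0, 0.005]]}' | python3 nudge.py >/dev/null && python3 chk.py &&
echo '{"segments":[[0, 0.0005, 0, 0, 0.005], [0, 0.0005, 0, 0, 0.005]]}' | python3 nudge.py >/dev/null && python3 chk.py &&
echo '{"segments":[[0, 0.0005, 0, 0, 0.005], [0, 0.0005, 0, 0, 0.005]]}' | python3 nudge.py >/dev/null && python3 chk.py &&
echo '{"segments":[[0, 0.0005, 0, 0, 0.005], [0, 0.0005, 0, 0, 0.005]]}' | python3 nudge.py >/dev/null && python3 chk.py &&
echo '{"segments":[[0, 0.0005, 0, 0, 0.005], [0, 0.0005, 0, 0, 0.005]]}' | python3 nudge.py >/dev/null && python3 chk.py &&
echo '{"segments":[[0, 0.0005, 0, 0, 0.005], [0, 0.0005, 0, 0, 0.005]]}' | python3 nudge.py >/dev/null && python3 chk.py &&
echo '{"segments":[[0, 0.0005, 0, 0, 0.005], [0, 0.0005, 0, 0, 0.005]]}' | python3 nudge.py >/dev/null && python3 chk.py &&
echo '{"segments":[[0, 0.0005, 0, 0, 0.005], [0, 0.0005, 0, 0, 0.005]]}' | python3 nudge.py >/dev/null && python3 chk.py &&
echo '{"segments":[[0, 0.0005, 0, 0, 0.005], [0, 0.0005, 0, 0, 0.005]]}' | python3 nudge.py >/dev/null && python3 chk.py &&
echo '{"segments":[[0, 0.0005, 0, 0, 0.005], [0, 0.0005, 0, 0, 0.005]]}' | python3 nudge.py >/dev/null && python3 chk.py
```

```text
t 18.3 y 73.92 f -0.39 grip 59.6
t 18.5 y 74.96 f 0.43 grip 59.6
t 18.7 y 75.96 f 0.2 grip 59.6
t 18.9 y 76.94 f 0.84 grip 59.6
t 19.1 y 77.95 f -0.49 grip 59.6
t 19.3 y 78.95 f -0.06 grip 59.6
t 19.5 y 79.95 f 0.38 grip 59.6
t 19.7 y 80.98 f 0.59 grip 59.6
t 19.9 y 81.96 f 0.18 grip 59.6
t 20.1 y 82.96 f -0.61 grip 59.6
t 20.3 y 83.96 f 0.27 grip 59.6
t 20.5 y 84.95 f 0.23 grip 59.6
```

```bash
python3 am.py; echo '{"segments":[[0, 0.0005, 0, 0, 0.005], [0, 0, 0, 0, 0.005]]}' | python3 nudge.py >/dev/null; python3 chk.py &&
echo '{"segments":[[0, 0.0005, 0, 0, 0.005], [0, 0, 0, 0, 0.005]]}' | python3 nudge.py >/dev/null && python3 chk.py &&
echo '{"segments":[[0, 0.0005, 0, 0, 0.005], [0, 0, 0, 0, 0.005]]}' | python3 nudge.py >/dev/null && python3 chk.py &&
echo '{"segments":[[0, 0.0005, 0, 0, 0.005], [0, 0, 0, 0, 0.005]]}' | python3 nudge.py >/dev/null && python3 chk.py &&
echo '{"segments":[[0, 0.0005, 0, 0, 0.005], [0, 0, 0, 0, 0.005]]}' | python3 nudge.py >/dev/null && python3 chk.py &&
echo '{"segments":[[0, 0.0005, 0, 0, 0.005], [0, 0, 0, 0, 0.005]]}' | python3 nudge.py >/dev/null && python3 chk.py &&
echo '{"segments":[[0, 0.0005, 0, 0, 0.005], [0, 0, 0, 0, 0.005]]}' | python3 nudge.py >/dev/null && python3 chk.py &&
echo '{"segments":[[0, 0.0005, 0, 0, 0.005], [0, 0, 0, 0, 0.005]]}' | python3 nudge.py >/dev/null && python3 chk.py &&
echo '{"segments":[[0, 0.0005, 0, 0, 0.005], [0, 0, 0, 0, 0.005]]}' | python3 nudge.py >/dev/null && python3 chk.py &&
echo '{"segments":[[0, 0.0005, 0, 0, 0.005], [0, 0, 0, 0, 0.005]]}' | python3 nudge.py >/dev/null && python3 chk.py
```

```text
scene 7 [209.0, 179.3] [208, 178, 3, 4] track y 118 x -13
t 20.6 blade y 85.1 x -0.8 z 0.09252119422523736 [ 0.84 -0.65 -0.36]
t 20.8 y 85.46 f 0.17 grip 59.6
t 21.0 y 85.95 f 0.17 grip 59.6
t 21.2 y 86.39 f -0.79 grip 59.6
t 21.4 y 86.82 f -1.14 grip 59.6
t 21.6 y 87.25 f -2.26 grip 59.7
```

```bash
echo '{"segments":[[0, 0.0003, 0, 0, 0.005], [0, 0.0003, 0, 0, 0.005]]}' | python3 nudge.py >/dev/null; python3 chk.py
echo '{"segments":[[0, 0, 0, 0, 0.005]]}' | python3 nudge.py >/dev/null; python3 chk.py
echo '{"segments":[[0, 0, 0, 0, 0.005]]}' | python3 nudge.py >/dev/null; python3 chk.py
echo '{"segments":[[0, 0, 0, 0, 0.005]]}' | python3 nudge.py >/dev/null; python3 chk.py
echo '{"segments":[[0, 0, 0, 0, 0.005]]}' | python3 nudge.py >/dev/null; python3 chk.py
```

```text
t 21.8 y 87.78 f -3.93 grip 59.8
t 21.9 y 87.81 f -3.62 grip 59.8
t 22.0 y 87.83 f -2.94 grip 59.8
t 22.1 y 87.85 f -3.81 grip 59.8
t 22.2 y 87.91 f -3.62 grip 59.8
```

```bash
echo '{"segments":[[0, 0.0003, 0, 0, 0.005], [0, 0.0002, 0, 0, 0.005]]}' | python3 nudge.py >/dev/null; python3 chk.py
echo '{"segments":[[0, 0, 0, 0, 0.005]]}' | python3 nudge.py >/dev/null; python3 chk.py
echo '{"segments":[[0, 0, 0, 0, 0.005]]}' | python3 nudge.py >/dev/null; python3 chk.py
echo '{"segments":[[0, 0, 0, 0, 0.005]]}' | python3 nudge.py >/dev/null; python3 chk.py
echo '{"segments":[[0, 0, 0, 0, 0.005]]}' | python3 nudge.py >/dev/null; python3 chk.py
```

```text
t 22.4 y 88.36 f -4.91 grip 59.9
t 22.5 y 88.4 f -5.33 grip 59.9
t 22.6 y 88.41 f -5.14 grip 59.9
t 22.7 y 88.42 f -4.74 grip 59.9
t 22.8 y 88.43 f -4.57 grip 59.9
```

```bash
echo '{"segments":[[0, 0, 0, 0, 0.005], [0, 0, 0, 0, 0.005], [0, 0, 0, 0, 0.005], [0, 0, 0, 0, 0.005], [0, 0, 0, 0, 0.005], [0, 0, 0, 0, 0.005]]}' | python3 nudge.py >/dev/null; python3 chk.py
echo '{"segments":[[0, 0, 0, 0, 0.005], [0, 0, 0, 0, 0.005], [0, 0, 0, 0, 0.005], [0, 0, 0, 0, 0.005], [0, 0, 0, 0, 0.005], [0, 0, 0, 0, 0.005]]}' | python3 nudge.py >/dev/null; python3 chk.py
echo '{"segments":[[0, 0, 0, 0, 0.005], [0, 0, 0, 0, 0.005], [0, 0, 0, 0, 0.005], [0, 0, 0, 0, 0.005]]}' | python3 nudge.py >/dev/null; python3 chk.py
```

```text
t 23.4 y 88.42 f -5.6 grip 59.9
t 24.0 y 88.43 f -5.59 grip 59.9
t 24.4 y 88.44 f -5.33 grip 59.9
```

```bash
echo '{"segments":[[0, -0.0003, 0, 0, 0.005], [0, -0.0003, 0, 0, 0.005], [0, -0.0003, 0, 0, 0.005], [0, -0.0003, 0, 0, 0.005], [0, -0.0003, 0, 0, 0.005], [0, -0.0003, 0, 0, 0.005], [0, -0.0003, 0, 0, 0.005], [0, -0.0003, 0, 0, 0.005], [0, -0.0003, 0, 0, 0.005], [0, -0.0003, 0, 0, 0.005]]}' | python3 nudge.py >/dev/null; python3 chk.py
echo '{"segments":[[0, -0.001, 0, 0, 0.005], [0, -0.001, 0, 0, 0.005], [0, -0.001, 0, 0, 0.005], [0, -0.001, 0, 0, 0.005], [0, -0.001, 0, 0, 0.005], [0, -0.001, 0, 0, 0.005], [0, -0.001, 0, 0, 0.005], [0, -0.001, 0, 0, 0.005], [0, -0.001, 0, 0, 0.005], [0, -0.001, 0, 0, 0.005]]}' | python3 nudge.py >/dev/null; python3 chk.py; python3 am.py
echo '{"segments":[[0, -0.001, 0, 0, 0.005], [0, -0.001, 0, 0, 0.005], [0, -0.001, 0, 0, 0.005], [0, -0.001, 0, 0, 0.005], [0, -0.001, 0, 0, 0.005], [0, -0.001, 0, 0, 0.005], [0, -0.001, 0, 0, 0.005], [0, -0.001, 0, 0, 0.005], [0, -0.001, 0, 0, 0.005], [0, -0.001, 0, 0, 0.005]]}' | python3 nudge.py >/dev/null; python3 chk.py; python3 am.py
```

```text
t 25.4 y 85.67 f -0.62 grip 59.6
t 26.4 y 75.43 f -0.02 grip 59.6
scene 8 [210.1, 180.2] [209, 179, 3, 4] track y 111 x -13
t 26.5 blade y 75.5 x -0.7 z 0.09251967262623431 [ 0.53  0.21 -0.47]
t 27.5 y 65.44 f -0.3 grip 59.6
scene 6 [212.0, 181.5] [211, 180, 3, 4] track y 100 x -13
t 27.6 blade y 65.5 x -0.7 z 0.09250353272129515 [-0.01 -0.19 -1.69]
```

```bash
echo '{"segments":[[0, -0.001, 0, 0, 0.005], [0, -0.001, 0, 0, 0.005], [0, -0.002, 0, 0, 0.005], [0, -0.002, 0, 0, 0.005], [0, -0.002, 0, 0, 0.005], [0, -0.002, 0, 0, 0.005], [0, -0.002, 0, 0, 0.005], [0, -0.002, 0, 0, 0.005], [0, 0, 0, 0, 0.005], [0, 0, 0, 0, 0.005]]}' | python3 nudge.py >/dev/null; python3 am.py
echo '{"segments":[[0, 0, -0.01, 0, 0.005], [0, 0, -0.03, 0, 0.005], [0, 0, -0.03, 0, 0.005], [0, 0, -0.03, 0, 0.005], [0, 0, 0, 8.5, 0.005], [0, 0, 0, -8.5, 0.005], [0, 0, 0, 0, 0.005]]}' | python3 nudge.py; python3 am.py; python3 look.py t4.png
```

```text
scene 7 [211.7, 181.3] [210, 180, 4, 4] track y 102 x -13
t 28.7 blade y 51.7 x -0.7 z 0.09252659314273737 [ 0.13  0.34 -0.54]
time_s: 29.4
position: [0.4987, 0.2225, 0.1934]
tool_rot: [[-0.992, 0.129, 0.001], [0.129, 0.992, 0.0], [-0.001, 0.0, -1.0]]
ft_force: [0.2, -1.3, -1.0]
grip_width: 0.0143
gripper_force: 59.6
scene 13 [223.0, 181.5] [222, 178, 3, 8] track y 84 x 12
top 13 [223.1, 208.0] [222, 202, 3, 13] track y 53 x 7
top 8 [209.5, 207.0] [206, 207, 8, 1] track y 87 x 5
top 8 [206.9, 216.6] [204, 216, 7, 2] track y 90 x -20
t 29.5 blade y 51.6 x -0.7 z 0.19286343682403342 [ 0.26  0.36 -0.98]
{'time_s': 29.6, 'position': [0.4987, 0.2224, 0.1926], 'ft_force': [0.5661, -0.4825, 0.1273], 'tool_rot': [[-0.9911, 0.1334, -0.0], [0.1334, 0.9911, 0.0], [0.0, 0.0, -1.0]]}
blade bottom px [224.5 153.5] crop [533.  54.]
blade bottom px [218.7 154.8] crop [510.  58.]
blade bottom px [230.2 152.3] crop [555.  49.]
```

View pics/t4.png

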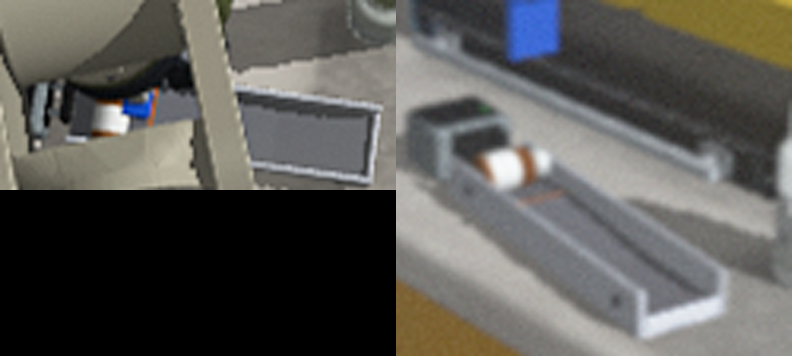

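The vial lies in the dip beyond the crest line, with its body at crop (510,165) and the orange line at (540,197). Now I return the paddle.

```bash
echo '{"segments":[[0, 0, 0, -8.58, 0.005], [0, 0, 0, -8.58, 0.005], [0, 0, 0, -8.58, 0.005], [0, 0, 0, 0, 0.005]]}' | python3 nudge.py | grep -E "pos|rot"
echo '{"segments":[[0.0127, -0.0427, 0, 0, 0.005], [0.0127, -0.0427, 0, 0, 0.005], [0.0127, -0.0427, 0, 0, 0.005], [0.0127, -0.0427, 0, 0, 0.005], [0.0127, -0.0427, 0, 0, 0.005], [0.0127, -0.0427, 0, 0, 0.005], [0.0127, -0.0427, 0, 0, 0.005], [0.0127, -0.0427, 0, 0, 0.005], [0.0127, -0.0427, 0, 0, 0.005], [0, 0, 0, 0, 0.005]]}' | python3 nudge.py
echo '{"segments":[[0, 0, 0, 0, 0.005], [0, 0, 0, 0, 0.005], [0, 0, 0, 0, 0.005]]}' | python3 nudge.py; python3 am.py
```

```text
position: [0.4987, 0.2224, 0.1925]
tool_rot: [[-0.95, -0.312, -0.0], [-0.312, 0.95, -0.0], [0.0, 0.0, -1.0]]
time_s: 31.0
position: [0.5099, -0.1832, 0.1921]
tool_rot: [[-0.953, -0.302, -0.0], [-0.302, 0.953, -0.001], [0.0, -0.001, -1.0]]
ft_force: [0.1, 0.6, -1.4]
grip_width: 0.0141
gripper_force: 59.6
time_s: 31.3
position: [0.51, -0.1772, 0.1927]
tool_rot: [[-0.95, -0.312, 0.0], [-0.312, 0.95, 0.0], [-0.0, 0.0, -1.0]]
ft_force: [-0.8, 0.6, -0.1]
grip_width: 0.0143
gripper_force: 59.6
scene 13 [222.8, 181.2] [221, 178, 4, 8] track y 86 x 13
scene 5 [211.2, 181.8] [210, 181, 3, 3] track y 100 x -16
top 24 [222.6, 210.0] [221, 201, 4, 20] track y 54 x 2
top 48 [211.2, 205.4] [206, 203, 11, 6] track y 83 x 10
top 20 [209.2, 217.4] [204, 216, 11, 4] track y 84 x -21
t 31.4 blade y -343.0 x 64.2 z 0.19269954851908597 [-1.37  0.55 -0.31]
```

```bash
echo '{"segments":[[0.0011, -0.0007, 0, 0, 0.005], [0, 0, 0.03, 0, 0.005], [0, 0, 0.03, 0, 0.005], [0, 0, 0.015, 0, 0.005], [0, 0, 0, 0, 0.005], [0, 0, 0, 0, 0.005]]}' | python3 nudge.py | grep -E "pos|ft"
echo '{"segments":[[0, 0, 0.003, 0, 0.005], [0, 0, 0.003, 0, 0.005], [0, 0, 0.003, 0, 0.005], [0, 0, 0, 0, 0.005]]}' | python3 nudge.py | grep -E "pos|ft|rot"
```

```text
position: [0.5095, -0.1794, 0.1182]
ft_force: [-0.6, 0.5, -0.7]
position: [0.509, -0.1793, 0.1083]
tool_rot: [[-0.95, -0.312, -0.0], [-0.312, 0.95, 0.0], [0.0, 0.0, -1.0]]
ft_force: [-0.4, 1.1, -1.2]
```

```bash
echo '{"segments":[[-0.0005, 0.0008, 0, 0, 0.005], [0, 0, 0, 0, 0.005], [0, 0, 0.003, 0, 0.005], [0, 0, 0.003, 0, 0.005], [0, 0, 0, 0, 0.005]]}' | python3 nudge.py | grep -E "pos|ft"
echo '{"segments":[[0, 0, 0.003, 0, 0.005], [0, 0, 0.003, 0, 0.005], [0, 0, 0.003, 0, 0.005], [0, 0, 0.003, 0, 0.005], [0, 0, 0, 0, 0.005]]}' | python3 nudge.py | grep -E "pos|ft"
```

```text
position: [0.5091, -0.1784, 0.102]
ft_force: [-0.3, 0.4, -0.3]
position: [0.5092, -0.1784, 0.09]
ft_force: [0.3, -0.1, -1.2]
```

Going in cleanly, with no contact forces.

```bash
echo '{"segments":[[0, 0, 0.003, 0, 0.005], [0, 0, 0.003, 0, 0.005], [0, 0, 0.002, 0, 0.005], [0, 0, 0, 0, 0.005]]}' | python3 nudge.py | grep -E "pos|ft"
echo '{"segments":[[0, 0, 0.001, 0, 0.005], [0, 0, 0.001, 0, 0.005], [0, 0, 0, 0, 0.005]]}' | python3 nudge.py | grep -E "pos|ft"
echo '{"segments":[[0, 0, 0.001, 0, 0.005], [0, 0, 0, 0, 0.005]]}' | python3 nudge.py | grep -E "pos|ft"
```

```text
position: [0.5092, -0.1784, 0.0822]
ft_force: [-0.5, 0.7, -0.6]
position: [0.5094, -0.1785, 0.0804]
ft_force: [-0.0, -0.6, -1.0]
position: [0.5095, -0.1786, 0.0799]
ft_force: [-0.7, -0.5, 2.0]
```

```bash
echo '{"segments":[[0, 0, 0, 0, 0.017], [0, 0, 0, 0, 0.02], [0, 0, 0, 0, 0.03], [0, 0, 0, 0, 0.045], [0, 0, 0, 0, 0.06], [0, 0, 0, 0, 0.06]]}' | python3 nudge.py 20
echo '{"segments":[[0, 0, -0.01, 0, 0.06], [0, 0, -0.02, 0, 0.06], [0, 0, -0.04, 0, 0.06], [0, 0, -0.04, 0, 0.06], [-0.05, 0, 0, 0, 0.06], [-0.05, 0, 0, 0, 0.06], [0, 0.05, -0.02, 0, 0.06], [0, 0.05, 0, 0, 0.06], [0, 0, 0, 0, 0.06]]}' | python3 nudge.py
python3 - <<'E'
from rig import env, vision, order
import cv2
from h import *
d=vision.get_image("scene")["pixels"];t=vision.get_image("top")["pixels"]
c=np.hstack([cv2.resize(d[160:280,195:385,::-1],(475,300)),cv2.resize(t[165:245,370:410,::-1],(150,300)),cv2.resize(t[165:245,170:215,::-1],(169,300))])
cv2.imwrite("pics/end.png",c)
_,K,E=load("scene")
for n,im,b in(("top",t,(365,185,410,235)),("scene",d,(335,195,370,270))):
    print(n,"blue",*blobs(im,(105,110,60),(130,255,255),b),sep="\n ")
E
python3 am.py
```

```text
time_s: 34.9
position: [0.5094, -0.1785, 0.0795]
tool_rot: [[-0.95, -0.312, -0.0], [-0.312, 0.95, -0.0], [0.0, -0.0, -1.0]]
ft_force: [0.5, -0.2, -0.4]
grip_width: 0.0603
gripper_force: 0.0
time_s: 35.8
position: [0.5732, -0.0508, 0.2093]
tool_rot: [[-0.948, -0.317, 0.0], [-0.317, 0.948, 0.001], [-0.001, 0.001, -1.0]]
ft_force: [0.7, -0.1, -0.4]
grip_width: 0.0604
gripper_force: 0.0
top
 blue
scene
 blue
 (np.int32(115), [348.9, 239.5], [351.1, 239.4], [13.0, 16.4], 71.6, [342, 231, 16, 17])
scene 17 [223.0, 181.0] [221, 178, 4, 8] track y 87 x 14
top 25 [222.6, 210.3] [221, 201, 4, 20] track y 53 x 1
top 46 [211.5, 205.4] [206, 203, 11, 6] track y 83 x 10
top 17 [209.4, 217.3] [204, 216, 11, 4] track y 84 x -21
t 36.0 blade y -214.5 x 111.8 z 0.20852235397167151 [-0.62 -0.26 -0.07]
```

View pics/end.png

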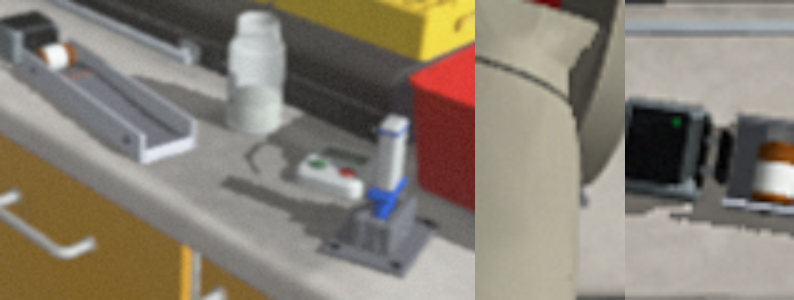

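The paddle stands upright in its stand (scene blob identical to the start), the vial lies in the dip, and the timer and bottle look undisturbed. The arm is clear of everything, so I'm handing in.

```bash
python3 -c "
from rig import env, vision, order
print(order.close_job())"
```

```text
the job is handed in; nothing more can be done
None
```

The job is handed in at about 36 s: the vial was held against the pad at about 5 N (peak reading 5.6 N) for 2 s and now lies in the dip beyond the crest, the paddle is upright back in its stand, and the robot did not touch the timer, dish or bottle.

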